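Dress the souvenir counter's display stands

TASK

Dress the shop counter: the ceramic ball now sitting on the little round plinth belongs in the steel pail, so lower it in gently and let it go at the bottom without dropping it; then stand the tall lighthouse upright and centred on the freed plinth. Lay the carved whale lengthwise along the middle of the narrow raised beam, and lay the compass plaque, star side up, lengthwise on the sloping stand, flat and centred with its lower end down at the lip. Leave the other souvenirs where they are.

Things in the scene. Friction and masses are not known exactly. Their poses are not given: they have to be found in the camera images.
- ball: White glazed ceramic ball, 64 mm in diameter, about 0.12 kg, hard and fragile. It starts sitting in the shallow recess on top of the plinth (its centre 149 mm above the counter). Its origin is a point of its surface (the underside at the start) that turns with it: use point ball_center.
- ball_center (a point): Centre of the ball.
- pail: Round open steel pail standing fixed on the counter, 100 mm high, outer diameter 148 mm at the foot and 168 mm at the rim, wall 4 mm, bottom 5 mm thick (inner floor 5 mm above the counter, inner diameter 140 mm there). Its thin carrying bail hangs at its side, only for looks. Origin: centre of its underside, z up. The ball may roll a little on its floor.
- plinth: Fixed turned brown-wood plinth: round foot of 90 mm diameter and 12 mm high, column of 38 mm diameter, round top of 48 mm diameter 120 mm above the counter, with a shallow round recess (26 mm wide, 8 mm deep) in its top. Origin: centre of its underside, z up.
- plinth_top (a point): Centre of the plinth's top, at the height of its rim (120 mm above the counter), z up.
- lighthouse: White ceramic lighthouse, the TALL one, 102 mm high, 0.18 kg, standing upright on the counter. Flat round foot of 52 mm diameter, 12 mm high; nearly straight tower of 35 mm diameter (gripped anywhere from 14 to 68 mm up), then a gallery of 42 mm diameter (70 to 75 mm) and a pointed lantern. Origin: centre of its underside, z along its axis.
- whale: Carved wooden whale on a flat strip of wood, 150 mm long in all, about 0.14 kg. Strip: 120 x 28 mm, 10 mm thick, its flat underside. The body above is 36 mm wide from x = -57 to 33 mm (grip faces 11 to 41 mm above the underside), top at 50 mm. Origin: centre of the strip's underside; x along its length to the tail, z up. Starts lying on its strip on the counter.
- beam: Fixed narrow wooden display beam: a bar 180 mm long and 32 mm wide on two posts over a 160 x 70 mm foot. Its flat top is 90 mm above the counter. Origin: centre of its underside; x along the bar, z up.
- beam_top (a point): Centre of the beam's top face, 90 mm above the counter; axes as the beam's (x along the bar).
- plaque: Rectangular light-wood souvenir plaque, 110 x 62 mm and 16 mm thick, about 0.12 kg, with an eight-pointed compass star and a border on its upper face (raised by 3 mm at most, slight, only for looks). It starts lying flat on the counter, star up. Origin: centre of its plain underside; x along its 110 mm length, z out of the star face. Both ends are alike.
- stand: Fixed brown-wood sloping stand, foot 120 x 80 mm, whose sloping narrow board rises away from the robot side at 20 degrees to the level. Origin: centre of its underside; +x (at its yaw) towards the high end, z up.
- rest: The sloping board of the stand: 40 mm wide (a plaque overhangs it on both sides), its top face 107 mm long from the lip to its high end. At its low end a lip 80 mm wide, 8 mm thick, stands 14 mm above the face. Origin: middle of the face's low end, against the lip, 46 mm above the counter; x up the slope along the board, y across it, z square out of the face.
- short_lighthouse: Bystander: a SHORT squat white lighthouse, 68 mm high, foot 52 mm in diameter. Origin: centre of underside. Leave alone.
- jar: Bystander: glass jar with a steel lid, 52 mm in diameter, 70 mm high. Origin: centre of underside.
- globe: Bystander: snow globe on a wooden foot, 54 mm in diameter, 62 mm high. Origin: centre of underside.
- trinket: Bystander: small wooden trinket box, 50 x 40 x 32 mm high. Origin: centre of underside.
Mind the look-alikes: they are no part of the job. Several things have the shape of the plaque; the one meant has the colours described above.

How it is judged:
At the end, for the whole second after the job is handed in: Ball at the bottom of the pail; tall lighthouse upright on the plinth within 14 mm of centre; whale flat on the beam, within 13 mm across, 35 mm along, 0.2 rad; plaque flat on the board, star up, within 15 mm across, 0.2 rad, lower end within 23 mm of the lip; all let go and at rest (horizontal distance between ball_center and pail below 0.055 m and z of ball_center in the frame of pail between 0.02 and 0.06 m and horizontal distance between lighthouse and plinth_top below 0.014 m and angle between lighthouse's own z axis and vertical below 0.08 rad and z of lighthouse in the frame of plinth_top between -0.004 and 0.006 m and y of whale in the frame of beam_top between -0.013 and 0.013 m and x of whale in the frame of beam_top between -0.035 and 0.035 m and z of whale in the frame of beam_top between -0.004 and 0.006 m and angle between whale's own z axis and vertical below 0.1 rad and angle between the x axis of whale and the x axis of beam, either way round below 0.2 rad and y of plaque in the frame of rest between -0.015 and 0.015 m and x of plaque in the frame of rest between 0.045 and 0.078 m and z of plaque in the frame of rest between -0.004 and 0.006 m and angle between the z axis of plaque and the z axis of rest, either way round below 0.12 rad and angle between the x axis of plaque and the x axis of rest, either way round below 0.2 rad and angle between plaque's own z axis and vertical below 0.8 rad and linear speed of each of ball, lighthouse, plaque, whale below 0.03 m/s); the robot touches nothing.
It fails at once if the ball is dropped or thrown into the pail (let go and faster than 0.5 m/s inside it) (contact force between the fingers and ball below 0.5 N and horizontal distance between ball_center and pail below 0.06 m and z of ball_center in the frame of pail below 0.09 m and linear speed of ball above 0.5 m/s).
It fails at once if the ball is pressed against the pail with over 60 N (contact force between ball and pail above 60 N).
It fails at once if a bystander souvenir is moved more than 30 mm (distance of any of short_lighthouse, jar, globe, trinket from where it was at the start of the episode above 0.03 m).
It also fails if it takes over 72 s, if anything falls off the work surface, if the arm or the gripper's body presses on something with over 40 N, if the wrist force passes 120 N, or if a joint passes its speed limit or range.

ROBOT

A 6-joint arm with a two-finger parallel gripper is mounted at the origin on the work surface. World frame = base frame: x ahead of the robot, y to its left, z up, the work surface at z = 0. Lengths are in m, angles in rad, forces in N, time in s.
With the tool pointing down it reaches from about 0.3 to 0.875 m from the base axis. Payload 6.4 kg.
Tool frame: the origin (TCP) lies between the finger pads; the fingertips stand 22 mm ahead of it and the grasp point (between the pads) lies 3 mm ahead of it; z points along the fingers, y is the line along which they close (so a half turn about z gives the same grasp; the last joint's range is limited). The gripper opens to 85 mm and grips with 20 to 120 N. Pads are 22 mm wide; open, the fingers measure 114 mm over their backs; the gripper's body (76 mm by 85 mm) begins 54 mm behind the grasp point. The pads swing forward as they close: fully open they stand 13 mm farther back than shut.
Start: joints at [1.116, 0.181, 1.607, -0, 1.354, -0.206], TCP at [0.142, 0.557, 0.224] pointing down, gripper open.
Joint ranges: [-2.99, 2.99], [-0.89, 2.07], [0.3, 2.58], [-1.14, 4.28], [0, 2.63], [-3.12, 3.12]. Speed limits (rad/s): [2.57, 2.57, 3.01, 3.14, 3.14, 3.14].

INTERFACE

Orientations are given as a unit quaternion [w, x, y, z].
In Python, from bench import ctrl, imaging, workorder gives the robot as it stands.
- The arm moves only by the shell command python3 -m pendant 'ROWS' [OPENING]. ROWS is JSON, a list of rows, each a list of 4 numbers: the shift along the tool's x, y, z in cm, then the turn about the tool's z in degrees. In form: [[dx, dy, dz, roll], ...]. A call has 1 to 12 rows; each row is the pose to reach, as a shift and turn from the pose commanded when the call began, along the tool's axes at that moment; what a row does not reach only later rows make up. A row lasts 1/12 s, in which the tool goes at most 41.7 mm and 7.16 degrees, less where a joint would pass 70% of its speed; a pose out of reach is approached as far as the arm can. A call with a gripper value outside its range is refused whole. OPENING is the opening, from 0 (shut) to 1 (fully open), set as the call begins (- or left out, the last holds). The fingers move at their own pace and stop on an object; the grip force is fixed at half the most. Time passes only in rows, so rows that repeat a pose let the fingers close. It gives the time, the measured TCP pose, the force, the opening and the grip force at its end, in the units of the state.
- ctrl.get_obs(): the state, without advancing time (a new reading comes with each control period).
- imaging.camera(name): name is "scene" or "top"; returns the picture (400x640x3 uint8, red, green, blue); there is no depth.
- imaging.camera_info(name): a dict with "K" (3x3 intrinsics, pixels), "T" (4x4, takes a point from camera to world coordinates). Camera axes: x right, y up, looking along -z (the intrinsics and any distortion apply to the point x, -y, -z); pixel columns grow to the right and rows downward; lengths in m; the calibration is good to about 2 mm. A picture is of the moment at which its call begins. camera_info takes no time and is no camera call.
- workorder.hand_in(): hands the job in; it is judged then, once.
The state is a dict: "time_s": time; "q": joint angles; "dq": joint speeds; "joint_efforts": joint torques, N m; "eef_pos": TCP position; "eef_rot": TCP orientation; "wrist_force": force on the tool from outside, world axes, zero at the start; "torque": the same for the moment, N m; "opening": opening from 0.0 (shut) to 1.0 (fully open); "grasp_force": force on a finger pad.
Only numpy, scipy, OpenCV 4.12 (cv2) and the standard library are available. Lean on these libraries where they do the work, as an engineer would, in place of code of your own. Each camera call takes 0.05 s, during which the arm holds its last target. There are 200 camera calls.

## Working session

There is one attempt and no reset: what is moved stays moved. The work goes in short steps, Python scripts to look and compute and a shell command to move; the robot and the scene stay as the last step left them, time stands still between calls to the robot, and variables do not carry over. Pictures are saved under pics/ and viewed, at most 10 in all, crops included, and the job is handed in when it is done.

```bash
ls; mkdir -p pics; python3 - <<'E'
from bench import ctrl, imaging
import cv2,numpy as np
np.set_printoptions(precision=4,suppress=True)
for n in("top","scene"):
    im=imaging.camera(n); cv2.imwrite(f"pics/{n}0.png",im[:,:,::-1]); i=imaging.camera_info(n); print(n,i)
o=ctrl.get_obs(); print(o)
E
```

```text
pics
top {'K': array([[476.4005,   0.    , 309.8555],
       [  0.    , 476.4005, 206.188 ],
       [  0.    ,   0.    ,   1.    ]]), 'T': array([[-0.0244,  0.9971, -0.0717,  0.3357],
       [-0.9997, -0.0246, -0.0028, -0.0703],
       [-0.0046,  0.0716,  0.9974,  1.3605],
       [ 0.    ,  0.    ,  0.    ,  1.    ]])}
scene {'K': array([[449.0089,   0.    , 318.0473],
       [  0.    , 449.0089, 189.5344],
       [  0.    ,   0.    ,   1.    ]]), 'T': array([[ 0.846 , -0.4357,  0.3073,  0.7981],
       [ 0.5331,  0.7012, -0.4734, -0.6389],
       [-0.0092,  0.5643,  0.8255,  1.12  ],
       [ 0.    ,  0.    ,  0.    ,  1.    ]])}
{'time_s': 0.1, 'q': array([ 1.1157,  0.1815,  1.6079,  0.    ,  1.3538, -0.2063]), 'dq': array([-0.002 , -0.0019, -0.0016, -0.0001,  0.0006, -0.    ]), 'joint_efforts': array([ -0.0001, -44.5875, -35.2239,  -0.0004,   0.0041,  -0.    ]), 'eef_pos': array([0.1413, 0.5568, 0.2228]), 'eef_rot': array([-0.0003,  0.1241,  0.9923, -0.0008]), 'wrist_force': array([0.6062, 0.3381, 0.2248]), 'torque': array([-0.0032,  0.0092,  0.0059]), 'grasp_force': 0.0, 'opening': 1.000589508777622}
```

View pics/top0.png

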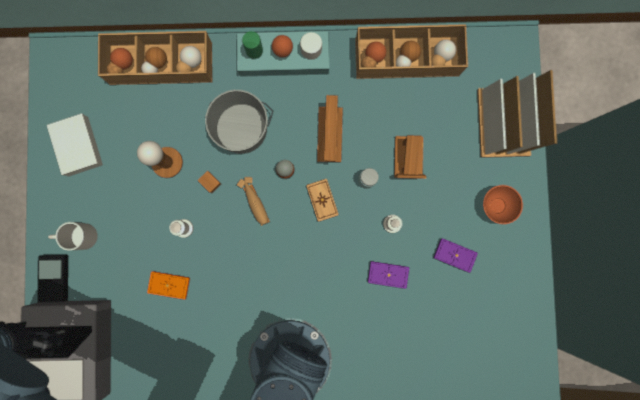

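View pics/scene0.png

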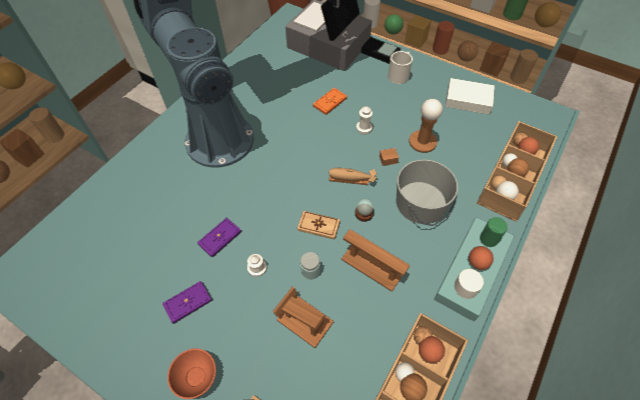

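Top view (px). Tall lighthouse candidates are (180,228) and (393,223); the scene view shows the one at (365,118) is taller, and that matches top (180,228). Short one is (393,223). Plaque candidates are light wood (322,200), orange (168,285), purple (388,275) and purple (456,255); the light wood one with the star is right. Ball is the white one on the plinth at (150,153); the white balls in the trays at the back are decoys. Whale (255,202), beam (332,130), stand (410,157), pail (237,121).

```bash
cat > h.py <<'E'
import numpy as np,cv2
from bench import imaging,ctrl
def cam(n):
    i=imaging.camera_info(n);return np.array(i["K"]),np.array(i["T"])
def w2p(n,P):
    K,T=cam(n);p=(np.atleast_2d(P)-T[:3,3])@T[:3,:3];p=p*[1,-1,-1];p=p@K.T;return p[:,:2]/p[:,2:]
def p2w(n,uv,z):
    K,T=cam(n);uv=np.atleast_2d(uv).astype(float)
    d=np.c_[uv,np.ones(len(uv))]@np.linalg.inv(K).T*[1,-1,-1]@T[:3,:3].T
    return T[:3,3]+d*((z-T[2,3])/d[:,2])[:,None]
E
python3 - <<'E'
from h import *
im=cv2.imread("pics/top0.png")
a=cv2.resize(im[85:245,130:440],None,fx=2.58,fy=2.58,interpolation=cv2.INTER_CUBIC)
a=cv2.convertScaleAbs(a,alpha=1.3)
cv2.imwrite("pics/crop_top.png",a)
s=cv2.imread("pics/scene0.png");b=cv2.resize(s[90:350,235:475],None,fx=2.3,fy=2.3,interpolation=cv2.INTER_CUBIC)
cv2.imwrite("pics/crop_scene.png",b)
np.set_printoptions(precision=4,suppress=True)
print(p2w("top",[[150,153]],.149),p2w("scene",[[431.5,109.5]],.149))
E
```

```text
[[0.5701 0.3411 0.149 ]] [[0.5695 0.3398 0.149 ]]
```

View pics/crop_top.png

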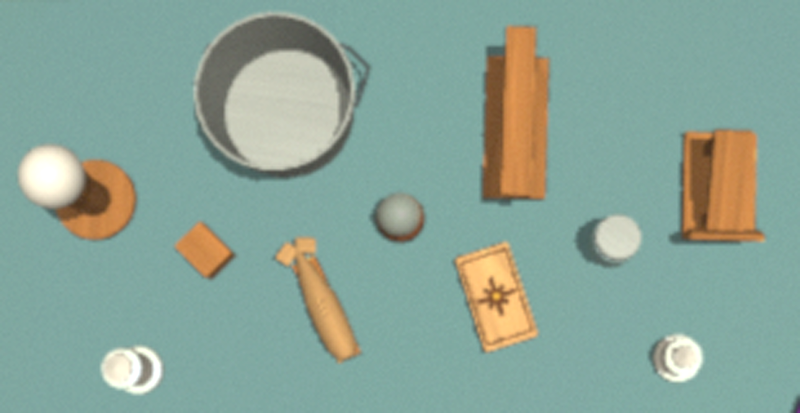

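View pics/crop_scene.png

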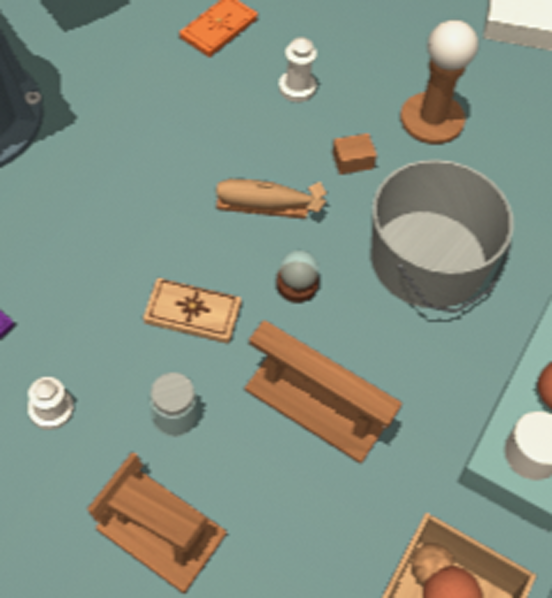

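The crop confirms the tall lighthouse at crop (137,370), the star plaque at crop (497,297), and the ball at (53,176). Next I compute poses and draw them as wireframe overlays in both views.

```bash
cat > est.py <<'E'
from h import *
np.set_printoptions(precision=4,suppress=True)
C=lambda pts:(np.array(pts,float)+.5)/2.58-.5+[130,85]
g=lambda pts,z:p2w("top",C(pts),z)
def box(o,yaw,xs,ys,z):
    c,s=np.cos(yaw),np.sin(yaw);R=np.array([[c,-s],[s,c]])
    P=np.array([[xs[0],ys[0]],[xs[1],ys[0]],[xs[1],ys[1]],[xs[0],ys[1]]])
    return np.c_[P@R.T+o[:2],np.full(4,z)]
def circ(o,r,z):
    t=np.linspace(0,2*np.pi,40);return np.c_[o[0]+r*np.cos(t),o[1]+r*np.sin(t),0*t+z]
ball=g([[53,176]],.149)[0];plf=g([[96,200]],.012)[0];pail=g([[275,95]],.1)[0]
lh=g([[137.5,370]],.012)[0];
b=g([[507,27],[537,27],[530,198],[501,197]],.09);beam=b.mean(0);d=(b[0]+b[1]-b[2]-b[3]);by=np.arctan2(d[1],d[0])
q=g([[456,261],[508,243],[537,332],[486,351]],.016);pl=q.mean(0);d=(q[0]+q[1]-q[2]-q[3]);py=np.arctan2(d[1],d[0])
lip=g([[672,238],[765,237]],.06)
hi=g([[715,130],[756,130]],.046+.107*np.sin(.349));lo=g([[708,233],[754,233]],.046);d=hi.mean(0)-lo.mean(0);ry=np.arctan2(d[1],d[0])
w=g([[345,357],[302,258]],.03);d=w[1]-w[0];wy=np.arctan2(d[1],d[0])
wh=w[0]+ .060*np.array([np.cos(wy),np.sin(wy),0])
rest=(hi.mean(0)-[.1005*np.cos(ry),.1005*np.sin(ry),0]+lo.mean(0))/2
E
cat > ov.py <<'E'
from est import *
print("ball",ball,"plf",plf,"pail",pail,"lh",lh);print("beam",beam,by,"plaque",pl,py,np.linalg.norm(q[0]-q[3]),np.linalg.norm(q[0]-q[1]));print("rest",rest,ry,np.linalg.norm(d),hi,lo,lip);print("whale",wh,wy,w)
S=[circ(ball,.032,.149),circ(plf,.045,.012),circ(pail,.084,.1),circ(pail,.07,.005),circ(lh,.026,.012),circ(lh,.021,.073),
 box(beam,by,(-.09,.09),(-.016,.016),.09),box(beam,by,(-.08,.08),(-.035,.035),.0),box(pl,py,(-.055,.055),(-.031,.031),.016),box(pl,py,(-.055,.055),(-.031,.031),0),
 box(wh,wy,(-.06,.06),(-.014,.014),.01),box(wh,wy,(-.057,.033),(-.018,.018),.026)]
r=box(rest,ry,(0,.1005),(-.02,.02),.046);r[1:3,2]+=.0366;S.append(r)
out=[]
for n,(v0,v1,u0,u1),f in(("top",(85,245,130,440),4),("scene",(90,350,235,475),4)):
    im=cv2.imread(f"pics/{n}0.png")[v0:v1,u0:u1];im=cv2.resize(im,None,fx=f,fy=f,interpolation=cv2.INTER_CUBIC)
    for s in S:
        p=(w2p(n,s)-[u0,v0]+.5)*f-.5
        cv2.polylines(im,[np.round(p).astype(int)],True,(0,255,255),1,cv2.LINE_AA)
    out.append(im)
a=cv2.resize(out[0],(580,299));bb=cv2.resize(out[1],(554,600));cv2.imwrite("pics/ov1.png",cv2.resize(out[0],(800,413)));cv2.imwrite("pics/ov2.png",bb)
E
python3 ov.py
```

```text
ball [0.5704 0.3405 0.149 ] plf [0.5688 0.3392 0.012 ] pail [0.6593 0.1254 0.1   ] lh [0.3792 0.2942 0.012 ]
beam [ 0.6375 -0.1285  0.09  ] -0.06506960195441253 plaque [ 0.4499 -0.102   0.016 ] 0.29122324964499907 0.10436960399347033 0.060608799712016756
rest [ 0.5117 -0.3552  0.0643] -0.01109614899965172 0.11791513533914831 [[ 0.6146 -0.3348  0.0826]
 [ 0.6135 -0.3779  0.0826]] [[ 0.5105 -0.3304  0.046 ]
 [ 0.5092 -0.3799  0.046 ]] [[ 0.5042 -0.2892  0.06  ]
 [ 0.5028 -0.3881  0.06  ]]
whale [0.4427 0.0872 0.03  ] 0.3913666271637084 [[0.3872 0.0643 0.03  ]
 [0.4962 0.1093 0.03  ]]
```

View pics/ov1.png

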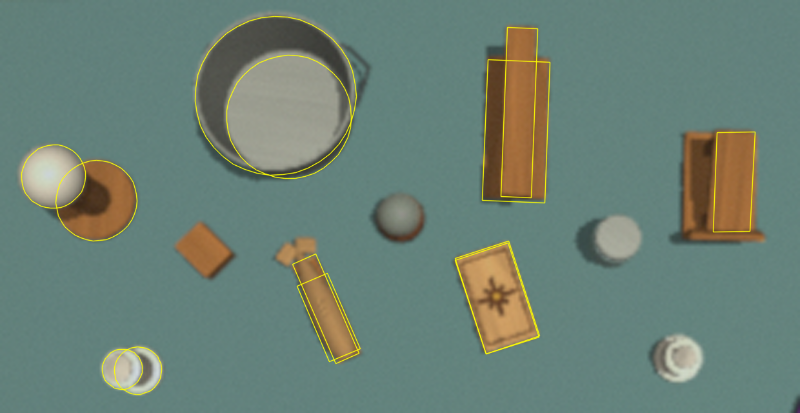

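View pics/ov2.png

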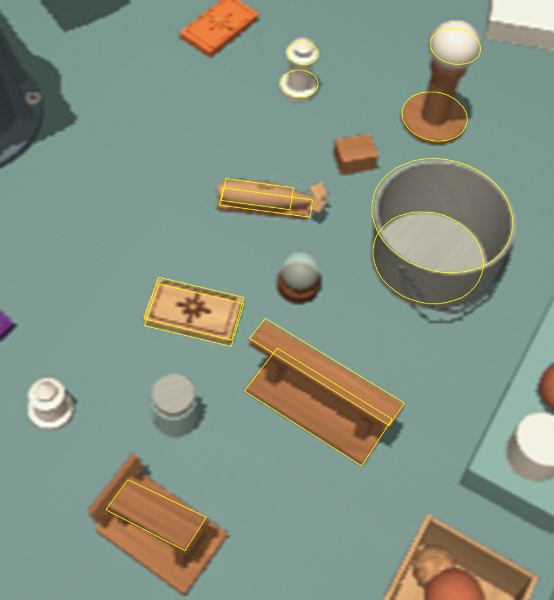

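Overlays agree in both views to about 1 px, except the stand, where the lip width does not fit. I'll refine the stand from the scene crop and compute the first moves.

```bash
cat > mv.py <<'E'
# usage: mv.py x y z [toolyaw_deg of tool y axis]; prints dx dy dz(cm) roll(deg) from present measured pose
import sys;from h import *
from scipy.spatial.transform import Rotation as R
def need(x,y,z,yaw=None):
    o=ctrl.get_obs();w=o["eef_rot"];M=R.from_quat([w[1],w[2],w[3],w[0]]).as_matrix()
    d=M.T@(np.array([x,y,z])-o["eef_pos"])*100;r=0.
    cur=np.degrees(np.arctan2(M[1,1],M[0,1]))
    if yaw is not None:
        r=-((yaw-cur+90)%180-90)   # tool z is down
    print("pos",np.round(o["eef_pos"],4),"yaw",round(cur,1),"q6",round(o["q"][5],2),"open",round(o["opening"],3),"gf",round(o["grasp_force"],1),"F",np.round(o["wrist_force"],1),"t",round(o["time_s"],2))
    print("need",np.round(d,2),"roll",round(r,1))
if __name__=="__main__": need(*map(float,sys.argv[1:]))
E
python3 - <<'E'
from est import *
from mv import need
S=lambda pts,z:p2w("scene",(np.array(pts,float)+.5)/2.3083-.5+[235,90],z)
print("lip top scene",S([[138,457],[92,513]],.06))
print("foot scene z=.012",S([[226,532],[183,590]],.0), "foot top",g([[683,132],[683,233]],.01))
print("board scene hi",S([[208,517],[187,550]],.0826),"lo",S([[125,480],[106,506]],.046))
need(.5704,.3405,.25)
E
```

```text
lip top scene [[ 0.5115 -0.3125  0.06  ]
 [ 0.5052 -0.3892  0.06  ]]
foot scene z=.012 [[ 0.6249 -0.3147  0.    ]
 [ 0.6185 -0.3919  0.    ]] foot top [[ 0.6291 -0.3141  0.01  ]
 [ 0.5159 -0.3099  0.01  ]]
board scene hi [[ 0.6142 -0.3351  0.0826]
 [ 0.614  -0.3749  0.0826]] lo [[ 0.5104 -0.3373  0.046 ]
 [ 0.5095 -0.3718  0.046 ]]
pos [0.1413 0.5568 0.2228] yaw 75.7 q6 -0.21 open 1.001 gf 0.0 F [0.6 0.3 0.2] t 0.1
need [-46.91 -10.41  -2.72] roll 0.0
```

```bash
python3 -m pendant '[[-2,-0.5,-1,0],[-6,-1.3,-3,0],[-10,-2.2,-3,0],[-14,-3.1,-3,0],[-18,-4,-3,0],[-22,-4.9,-3,0],[-26,-5.8,-3,0],[-30,-6.7,-3,0],[-34,-7.6,-3,0],[-38,-8.5,-3,0],[-42,-9.4,-3,0],[-45,-10,-3,0]]' 1
python3 -m pendant '[[-1.5,-0.4,0,0],[-1.9,-0.4,0,0],[-1.9,-0.4,0,0]]'; python3 mv.py .5704 .3405 .146
```

```text
time_s: 1.1
eef_pos: [0.5556, 0.3472, 0.2529]
eef_rot: [-0.0, 0.125, 0.992, -0.0]
wrist_force: [0.4, 0.9, -0.0]
opening: 0.999
grasp_force: 0.0
time_s: 1.35
eef_pos: [0.5705, 0.3407, 0.2528]
eef_rot: [-0.001, 0.125, 0.992, -0.0]
wrist_force: [0.1, 0.5, -0.3]
opening: 0.996
grasp_force: 0.0
pos [0.5705 0.3407 0.2528] yaw 75.7 q6 -0.96 open 0.996 gf 0.0 F [ 0.1  0.5 -0.3] t 1.35
need [-1.000e-02 -2.000e-02  1.068e+01] roll 0.0
```

Position matches well. Descend, then close on the ball.

```bash
python3 -m pendant '[[0,0,1,0],[0,0,3,0],[0,0,5,0],[0,0,7,0],[0,0,8.5,0],[0,0,9.7,0],[0,0,10.3,0],[0,0,10.7,0],[0,0,10.7,0]]'; python3 -m pendant '[[0,0,0,0],[0,0,0,0],[0,0,0,0],[0,0,0,0],[0,0,0,0],[0,0,0,0],[0,0,0,0],[0,0,0,0]]' 0.6; python3 mv.py .5704 .3405 .26
```

```text
time_s: 2.1
eef_pos: [0.5698, 0.3415, 0.1462]
eef_rot: [-0.0, 0.124, 0.992, -0.0]
wrist_force: [-0.2, -0.5, 0.1]
opening: 1.001
grasp_force: 0.0
time_s: 2.77
eef_pos: [0.5715, 0.3408, 0.149]
eef_rot: [0.001, 0.124, 0.992, 0.0]
wrist_force: [-1.2, -2.2, 6.6]
opening: 0.633
grasp_force: 58.5
pos [0.5715 0.3408 0.149 ] yaw 75.7 q6 -0.96 open 0.633 gf 58.5 F [-1.2 -2.2  6.6] t 2.77
need [  0.08  -0.05 -11.1 ] roll 0.0
```

```bash
python3 -m pendant '[[0,0,-0.3,0],[0,0,-0.7,0],[0,0,-1,0],[0,0,-1,0],[0,0,-1,0],[0,0,-1,0]]' ; python3 - <<'E'
from h import *
for n in("scene","top"):
    p=w2p(n,[[.5704,.3405,.155]])[0].astype(int);a=imaging.camera(n)[max(0,p[1]-32):p[1]+32,p[0]-32:p[0]+32,::-1]
    cv2.imwrite(f"pics/b_{n}.png",cv2.resize(a,(390,390),interpolation=cv2.INTER_CUBIC))
cv2.imwrite("pics/ballgrip.png",np.hstack([cv2.imread("pics/b_scene.png"),cv2.imread("pics/b_top.png")]))
E
```

```text
time_s: 3.27
eef_pos: [0.5704, 0.341, 0.1564]
eef_rot: [-0.0, 0.124, 0.992, -0.0]
wrist_force: [-0.1, 0.8, -1.2]
opening: 0.638
grasp_force: 58.5
```

View pics/ballgrip.png

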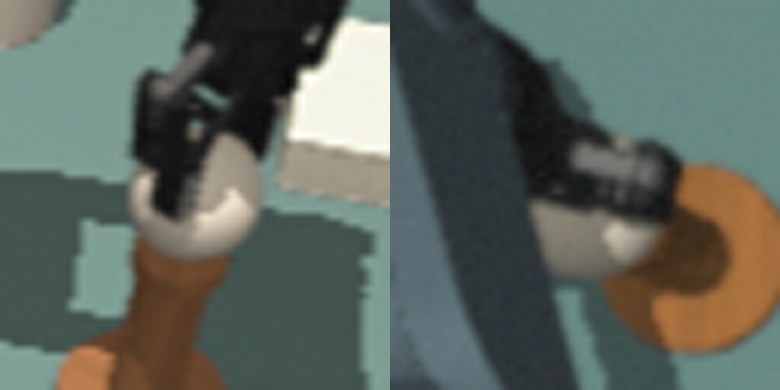

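The ball is held between the pads at its middle (scene crop (190,190)), clear of the plinth, and 1.2 N matches its weight. Next I carry it to the pail.

```bash
python3 -m pendant '[[0,0,-1,0],[0,0,-2.5,0],[0,0,-3.8,0],[0,0,-4,0]]' ; python3 mv.py .6593 .1254 .197
```

```text
time_s: 3.7
eef_pos: [0.5722, 0.3417, 0.2006]
eef_rot: [0.002, 0.124, 0.992, 0.001]
wrist_force: [0.5, -0.9, -0.2]
opening: 0.635
grasp_force: 58.6
pos [0.5722 0.3417 0.2006] yaw 75.8 q6 -0.96 open 0.635 gf 58.6 F [ 0.5 -0.9 -0.2] t 3.7
need [-13.76 -18.83   0.36] roll 0.0
```

```bash
python3 mv.py .4427 .0872 .15 
```

```text
pos [0.5722 0.3417 0.2006] yaw 75.8 q6 -0.96 open 0.635 gf 58.6 F [ 0.5 -0.9 -0.2] t 3.7
need [  6.31 -27.88   4.94] roll 0.0
```

```bash
python3 -m pendant '[[-0.7,-1,0,0],[-2.2,-3,0,0],[-4.1,-5.5,0,0],[-6.2,-8.5,0,0],[-8.4,-11.5,0,0],[-10.6,-14.5,0,0],[-12.2,-16.7,0,0],[-13.2,-18,0,0],[-13.7,-18.8,0,0],[-13.7,-18.8,0,0],[-13.7,-18.8,0,0]]' ; python3 mv.py .6593 .1254 .039
```

```text
time_s: 4.62
eef_pos: [0.6565, 0.1256, 0.1962]
eef_rot: [-0.001, 0.124, 0.992, 0.0]
wrist_force: [-0.3, 0.7, -0.7]
opening: 0.637
grasp_force: 58.6
pos [0.6565 0.1256 0.1962] yaw 75.7 q6 -1.31 open 0.637 gf 58.6 F [-0.3  0.7 -0.7] t 4.62
need [-0.29  0.04 15.72] roll 0.0
```

```bash
python3 -m pendant '[[-0.1,0,1,0],[-0.2,0,3,0],[-0.2,0,5,0],[-0.2,0,7,0],[-0.2,0,9,0],[-0.2,0,11,0],[-0.2,0,12.5,0],[-0.2,0,13.5,0],[-0.2,0,14.3,0],[-0.2,0,14.8,0],[-0.2,0,15.2,0],[-0.2,0,15.2,0]]' ; python3 -m pendant '[[0,0,0.1,0],[0,0,0.2,0],[0,0,0.3,0],[0,0,0.3,0],[0,0,0.3,0]]'; python3 mv.py .6593 .1254 .037
```

```text
time_s: 5.62
eef_pos: [0.659, 0.1247, 0.0444]
eef_rot: [-0.0, 0.124, 0.992, -0.0]
wrist_force: [-0.8, -1.8, -1.6]
opening: 0.636
grasp_force: 58.6
time_s: 6.03
eef_pos: [0.6591, 0.1245, 0.0419]
eef_rot: [0.0, 0.124, 0.992, 0.0]
wrist_force: [0.0, 0.6, -1.4]
opening: 0.63
grasp_force: 58.6
pos [0.6591 0.1245 0.0419] yaw 75.7 q6 -1.31 open 0.63 gf 58.6 F [ 0.   0.6 -1.4] t 6.03
need [0.   0.09 0.49] roll 0.0
```

```bash
python3 -m pendant '[[0,0,0.1,0],[0,0,0.2,0],[0,0,0.3,0],[0,0,0.3,0],[0,0,0.3,0]]';python3 -m pendant '[[0,0,0.1,0],[0,0,0.2,0],[0,0,0.2,0],[0,0,0.2,0]]'; 
```

```text
time_s: 6.45
eef_pos: [0.6588, 0.1246, 0.0384]
eef_rot: [-0.0, 0.124, 0.992, -0.0]
wrist_force: [-0.4, -0.3, -0.4]
opening: 0.636
grasp_force: 58.6
time_s: 6.78
eef_pos: [0.6592, 0.1246, 0.0368]
eef_rot: [0.0, 0.124, 0.992, 0.0]
wrist_force: [-0.6, 0.4, 1.8]
opening: 0.631
grasp_force: 59.2
```

The wrist force went from -1.2 to +1.8 N, so the ball is on the pail floor. Release it slowly and rise.

```bash
python3 -m pendant '[[0,0,0,0],[0,0,0,0],[0,0,0,0],[0,0,0,0],[0,0,0,0]]' 0.85; python3 -m pendant '[[0,0,-0.5,0],[0,0,-2,0],[0,0,-4,0],[0,0,-7,0],[0,0,-10,0],[0,0,-13,0],[0,0,-16,0],[0,0,-18.5,0],[0,0,-20,0],[0,0,-20.5,0]]' 0.95;  python3 mv.py .3792 .2942 .24
```

```text
time_s: 7.2
eef_pos: [0.6589, 0.1246, 0.0366]
eef_rot: [-0.0, 0.124, 0.992, -0.0]
wrist_force: [-1.0, 0.2, -0.3]
opening: 0.849
grasp_force: 0.0
time_s: 8.03
eef_pos: [0.6608, 0.1247, 0.2476]
eef_rot: [0.004, 0.124, 0.992, 0.001]
wrist_force: [0.6, 0.5, 0.1]
opening: 0.948
grasp_force: 0.0
pos [0.6608 0.1247 0.2476] yaw 75.8 q6 -1.31 open 0.948 gf 0.0 F [0.6 0.5 0.1] t 8.03
need [31.47  9.5   0.54] roll 0.0
```

```bash
python3 -m pendant '[[1,0.3,0,0],[4,1.2,0,0],[8,2.4,0,0],[12,3.6,0,0],[16,4.8,0,0],[20,6,0,0],[24,7.2,0,0],[27.5,8.3,0,0],[30,9.1,0,0],[31.3,9.5,0,0],[31.3,9.5,0,0]]' 0.95;  python3 mv.py .3792 .2942 .054
```

```text
time_s: 8.95
eef_pos: [0.3756, 0.2948, 0.2404]
eef_rot: [-0.001, 0.122, 0.992, -0.0]
wrist_force: [-0.2, 0.5, 0.5]
opening: 0.95
grasp_force: 0.0
pos [0.3756 0.2948 0.2404] yaw 75.9 q6 -0.91 open 0.95 gf 0.0 F [-0.2  0.5  0.5] t 8.95
need [-0.41  0.05 18.64] roll 0.0
```

```bash
python3 -m pendant '[[-0.1,0.1,1,0],[-0.2,0.1,4,0],[-0.3,0.1,7,0],[-0.3,0.1,10,0],[-0.3,0.1,12.5,0],[-0.3,0.1,14.8,0],[-0.3,0.1,16.5,0],[-0.3,0.1,17.7,0],[-0.3,0.1,18.4,0],[-0.3,0.1,18.6,0],[-0.3,0.1,18.6,0]]';  python3 mv.py .3792 .2942 .054
```

```text
time_s: 9.87
eef_pos: [0.3823, 0.2932, 0.0547]
eef_rot: [-0.001, 0.125, 0.992, -0.0]
wrist_force: [-0.7, -0.1, 0.6]
opening: 0.953
grasp_force: 0.0
pos [0.3823 0.2932 0.0547] yaw 75.7 q6 -0.91 open 0.953 gf 0.0 F [-0.7 -0.1  0.6] t 9.87
need [0.33 0.02 0.07] roll 0.0
```

```bash
python3 -m pendant '[[0.2,0,0,0],[0.2,0,0,0],[0.2,0,0,0]]'; python3 -m pendant '[[0,0,0,0],[0,0,0,0],[0,0,0,0],[0,0,0,0],[0,0,0,0],[0,0,0,0],[0,0,0,0],[0,0,0,0],[0,0,0,0],[0,0,0,0]]' 0.1; python3 -m pendant '[[0,0,-0.5,0],[0,0,-2,0],[0,0,-2,0],[0,0,-2,0]]';python3 mv.py .570 .3398 .23
```

```text
time_s: 10.12
eef_pos: [0.3808, 0.2948, 0.0564]
eef_rot: [0.001, 0.124, 0.992, 0.0]
wrist_force: [-0.5, 0.2, 0.6]
opening: 0.954
grasp_force: 0.0
time_s: 10.95
eef_pos: [0.3807, 0.2945, 0.0564]
eef_rot: [0.0, 0.124, 0.992, 0.0]
wrist_force: [-1.6, -2.0, 6.3]
opening: 0.454
grasp_force: 59.4
time_s: 11.28
eef_pos: [0.3807, 0.2947, 0.0761]
eef_rot: [0.001, 0.124, 0.992, 0.0]
wrist_force: [-0.3, -0.5, -2.9]
opening: 0.448
grasp_force: 60.7
pos [0.3807 0.2947 0.0761] yaw 75.8 q6 -0.91 open 0.448 gf 60.7 F [-0.3 -0.5 -2.9] t 11.28
need [-17.26   9.04 -15.36] roll 0.0
```

```bash
python3 -m pendant '[[0,0,-1,0],[0,0,-4,0],[0,0,-7,0],[0,0,-10,0],[0,0,-12.5,0],[0,0,-14.5,0],[0,0,-15.5,0],[0,0,-16,0],[0,0,-16,0]]'; python3 -m pendant '[[-0.8,0.4,0,0],[-2.8,1.5,0,0],[-5.5,2.9,0,0],[-8.5,4.5,0,0],[-11.5,6,0,0],[-14,7.4,0,0],[-15.8,8.3,0,0],[-16.8,8.8,0,0],[-17.2,9,0,0],[-17.2,9,0,0],[-17.2,9,0,0]]';python3 mv.py .5695 .3398 .20
python3 - <<'E'
from h import *
p=w2p("scene",[[.57,.34,.22]])[0].astype(int);a=imaging.camera("scene")[max(0,p[1]-50):p[1]+70,p[0]-60:p[0]+60,::-1]
cv2.imwrite("pics/lh.png",cv2.resize(a,None,fx=5,fy=5,interpolation=cv2.INTER_CUBIC))
E
```

```text
time_s: 12.03
eef_pos: [0.3803, 0.2945, 0.2359]
eef_rot: [0.0, 0.124, 0.992, 0.0]
wrist_force: [0.5, 0.0, -2.3]
opening: 0.453
grasp_force: 60.9
time_s: 12.95
eef_pos: [0.5682, 0.3391, 0.2338]
eef_rot: [-0.001, 0.124, 0.992, -0.001]
wrist_force: [0.4, 0.0, -1.8]
opening: 0.45
grasp_force: 60.9
pos [0.5682 0.3391 0.2338] yaw 75.7 q6 -0.96 open 0.45 gf 60.9 F [ 0.4  0.  -1.8] t 12.95
need [-0.11  0.11  3.38] roll 0.0
```

View pics/lh.png

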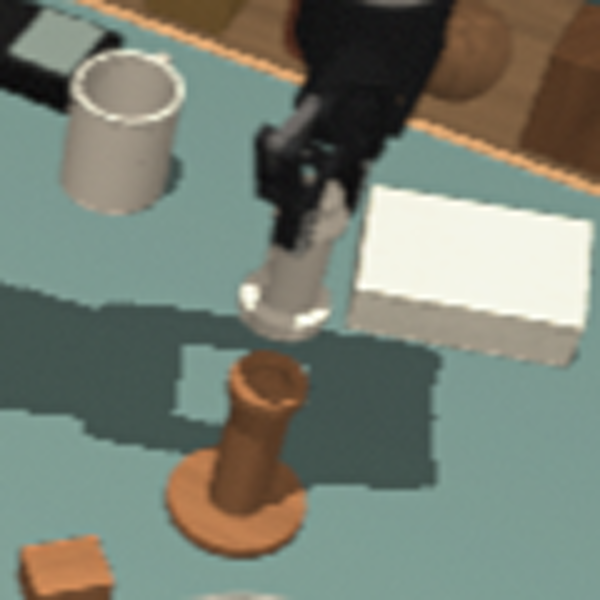

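The lighthouse hangs upright in the grip (crop (285,270)) right above the plinth top (crop (268,380)), with its foot about 57 mm too high. Lower it.

```bash
python3 -m pendant '[[-0.2,0.1,0.5,0],[-0.2,0.1,1.5,0],[-0.2,0.1,2.7,0],[-0.2,0.1,3.7,0],[-0.2,0.1,4.4,0],[-0.2,0.1,5,0],[-0.2,0.1,5.3,0],[-0.2,0.1,5.3,0],[-0.2,0.1,5.3,0]]'; python3 mv.py .571 .340 .1764
```

```text
time_s: 13.75
eef_pos: [0.5714, 0.3399, 0.1827]
eef_rot: [0.0, 0.124, 0.992, 0.0]
wrist_force: [0.7, 0.7, -1.8]
opening: 0.452
grasp_force: 60.9
pos [0.5714 0.3399 0.1827] yaw 75.7 q6 -0.96 open 0.452 gf 60.9 F [ 0.7  0.7 -1.8] t 13.75
need [0.04 0.   0.63] roll 0.0
```

```bash
python3 -m pendant '[[0,0,0.15,0],[0,0,0.3,0],[0,0,0.4,0],[0,0,0.45,0],[0,0,0.45,0],[0,0,0.45,0]]'; python3 -m pendant '[[0,0,0.1,0],[0,0,0.15,0],[0,0,0.15,0],[0,0,0.15,0]]'
```

```text
time_s: 14.25
eef_pos: [0.5712, 0.3398, 0.1781]
eef_rot: [-0.0, 0.124, 0.992, 0.0]
wrist_force: [0.0, 1.0, -2.0]
opening: 0.451
grasp_force: 60.9
time_s: 14.58
eef_pos: [0.5713, 0.3398, 0.1766]
eef_rot: [0.0, 0.124, 0.992, 0.0]
wrist_force: [-0.2, 0.1, -1.8]
opening: 0.452
grasp_force: 61.0
```

```bash
python3 -m pendant '[[0,0,0.1,0],[0,0,0.1,0],[0,0,0.1,0]]'; python3 -m pendant '[[0,0,0.05,0],[0,0,0.1,0],[0,0,0.1,0],[0,0,0.1,0]]'
```

```text
time_s: 14.83
eef_pos: [0.5717, 0.3397, 0.1765]
eef_rot: [0.001, 0.124, 0.992, 0.0]
wrist_force: [-0.5, -1.4, 4.4]
opening: 0.452
grasp_force: 61.3
time_s: 15.17
eef_pos: [0.572, 0.3397, 0.1765]
eef_rot: [0.001, 0.124, 0.992, 0.0]
wrist_force: [-2.1, -4.2, 9.2]
opening: 0.457
grasp_force: 61.7
```

It is seated. Relieve the push, open, and rise.

```bash
python3 -m pendant '[[0,0,-0.1,0],[0,0,-0.1,0],[0,0,-0.1,0]]'; python3 -m pendant '[[0,0,0,0],[0,0,0,0],[0,0,0,0],[0,0,0,0],[0,0,0,0],[0,0,0,0],[0,0,0,0],[0,0,0,0]]' 0.95; python3 -m pendant '[[0,0,-0.5,0],[0,0,-2,0],[0,0,-4.5,0],[0,0,-7,0],[0,0,-9.5,0],[0,0,-11,0],[0,0,-11.5,0],[0,0,-11.5,0]]'; python3 mv.py .4499 -.102 .22 106.7
python3 - <<'E'
from h import *
n="scene";p=w2p(n,[[.57,.34,.17]])[0].astype(int);a=imaging.camera(n)[p[1]-50:p[1]+50,p[0]-50:p[0]+50,::-1]
cv2.imwrite("pics/lh2.png",cv2.resize(a,None,fx=4,fy=4,interpolation=cv2.INTER_CUBIC))
E
```

```text
time_s: 15.42
eef_pos: [0.5717, 0.3398, 0.1765]
eef_rot: [0.001, 0.124, 0.992, 0.0]
wrist_force: [-1.1, -1.9, 6.4]
opening: 0.456
grasp_force: 61.3
time_s: 16.08
eef_pos: [0.5712, 0.3398, 0.1755]
eef_rot: [-0.0, 0.124, 0.992, -0.0]
wrist_force: [0.0, 0.9, -0.2]
opening: 0.954
grasp_force: 0.0
time_s: 16.75
eef_pos: [0.572, 0.3401, 0.2928]
eef_rot: [0.002, 0.124, 0.992, 0.001]
wrist_force: [0.3, 0.4, -0.2]
opening: 0.953
grasp_force: 0.0
pos [0.572  0.3401 0.2928] yaw 75.7 q6 -0.96 open 0.953 gf 0.0 F [ 0.3  0.4 -0.2] t 16.75
need [  0.97 -45.87   7.18] roll -31.0
```

```bash
python3 -m pendant '[[0,-1,0,-2],[0.1,-4,0,-6],[0.2,-8,0,-11],[0.3,-12,0,-16],[0.4,-16,0,-21],[0.5,-20,0,-26],[0.5,-24,0,-31],[0.6,-28,0,-31],[0.7,-32,1,-31],[0.8,-36,3,-31],[0.9,-40,5,-31],[1,-43,7,-31]]'; python3 -m pendant '[[0,0,0,0],[0,0,0,0]]'; python3 mv.py .4499 -.102 .025 106.7
```

```text
time_s: 17.8
eef_pos: [0.4544, -0.0756, 0.2193]
eef_rot: [-0.0, -0.146, 0.989, 0.0]
wrist_force: [1.4, -1.8, 0.3]
opening: 0.948
grasp_force: 0.0
time_s: 17.97
eef_pos: [0.4536, -0.0749, 0.218]
eef_rot: [-0.002, -0.143, 0.99, 0.002]
wrist_force: [-0.2, 0.2, -0.2]
opening: 0.95
grasp_force: 0.0
pos [ 0.4536 -0.0749  0.218 ] yaw 106.5 q6 -2.28 open 0.95 gf 0.0 F [-0.2  0.2 -0.2] t 17.97
need [ 1.04 -2.57 19.29] roll -0.2
```

```bash
python3 -m pendant '[[0.3,-0.7,1,0],[0.6,-1.5,4,0],[0.9,-2.2,7,0],[1,-2.6,10,0],[1,-2.6,12.5,0],[1,-2.6,14.5,0],[1,-2.6,16,0],[1,-2.6,17.3,0],[1,-2.6,18.2,0],[1,-2.6,18.8,0],[1,-2.6,19.1,0],[1,-2.6,19.1,0]]' 0.9; python3 mv.py .4499 -.102 .024 106.7
```

```text
time_s: 18.97
eef_pos: [0.4538, -0.1014, 0.0296]
eef_rot: [-0.0, -0.146, 0.989, 0.0]
wrist_force: [-0.2, -0.1, 0.9]
opening: 0.902
grasp_force: 0.0
pos [ 0.4538 -0.1014  0.0296] yaw 106.8 q6 -2.34 open 0.902 gf 0.0 F [-0.2 -0.1  0.9] t 18.97
need [0.39 0.06 0.56] roll 0.1
```

```bash
python3 -m pendant '[[0.3,0,0.3,0],[0.3,0,0.5,0],[0.3,0,0.5,0],[0.3,0,0.5,0]]'; python3 -m pendant '[[0,0,0,0],[0,0,0,0],[0,0,0,0],[0,0,0,0],[0,0,0,0],[0,0,0,0],[0,0,0,0],[0,0,0,0]]' 0.3; python3 -m pendant '[[0,0,-0.5,0],[0,0,-2,0],[0,0,-4,0],[0,0,-4,0],[0,0,-4,0]]'; python3 mv.py .568 -.3545 .15 87.4
```

```text
time_s: 19.3
eef_pos: [0.451, -0.1029, 0.0252]
eef_rot: [0.0, -0.146, 0.989, -0.0]
wrist_force: [0.3, -0.1, 0.3]
opening: 0.896
grasp_force: 0.0
time_s: 19.97
eef_pos: [0.4508, -0.1027, 0.0249]
eef_rot: [-0.0, -0.146, 0.989, 0.0]
wrist_force: [0.1, -0.8, 0.1]
opening: 0.301
grasp_force: 0.0
time_s: 20.38
eef_pos: [0.4519, -0.1033, 0.0661]
eef_rot: [0.001, -0.146, 0.989, -0.001]
wrist_force: [0.3, -0.5, -0.0]
opening: 0.304
grasp_force: 0.0
pos [ 0.4519 -0.1033  0.0661] yaw 106.7 q6 -2.34 open 0.304 gf 0.0 F [ 0.3 -0.5 -0. ] t 20.38
need [ -3.9  -27.42  -8.32] roll 19.3
```

The pads passed above the plaque, because partly open fingers stand well back. Reopen and go lower.

```bash
python3 -m pendant '[[0,0,0,0],[0,0,0,0],[0,0,0,0],[0,0,0,0],[0,0,0,0],[0,0,0,0],[0,0,0,0]]' 0.85; python3 -m pendant '[[0.1,0,1,0],[0.1,0,2.5,0],[0.1,0,3.8,0],[0.1,0,4.3,0],[0.1,0,4.6,0],[0.1,0,4.8,0],[0.1,0,4.9,0],[0.1,0,4.9,0]]'; python3 mv.py .4499 -.102 .0145 106.7
```

```text
time_s: 20.97
eef_pos: [0.4507, -0.1027, 0.0647]
eef_rot: [-0.0, -0.146, 0.989, 0.0]
wrist_force: [0.1, -0.3, -0.7]
opening: 0.853
grasp_force: 0.0
time_s: 21.63
eef_pos: [0.4502, -0.1032, 0.0161]
eef_rot: [0.0, -0.146, 0.989, -0.0]
wrist_force: [0.4, 0.7, -0.2]
opening: 0.849
grasp_force: 0.0
pos [ 0.4502 -0.1032  0.0161] yaw 106.7 q6 -2.35 open 0.849 gf 0.0 F [ 0.4  0.7 -0.2] t 21.63
need [-0.01  0.12  0.16] roll 0.0
```

```bash
python3 -m pendant '[[0,0,0.1,0],[0,0,0.2,0],[0,0,0.2,0]]'; python3 -m pendant '[[0,0,0,0],[0,0,0,0],[0,0,0,0],[0,0,0,0],[0,0,0,0],[0,0,0,0]]' 0.55; python3 mv.py .568 -.3545 .15 87.4
```

```text
time_s: 21.88
eef_pos: [0.45, -0.1031, 0.014]
eef_rot: [0.0, -0.146, 0.989, -0.0]
wrist_force: [-0.2, 0.7, 0.5]
opening: 0.848
grasp_force: 0.0
time_s: 22.38
eef_pos: [0.4499, -0.103, 0.0138]
eef_rot: [-0.0, -0.146, 0.989, 0.0]
wrist_force: [0.3, -0.3, 0.4]
opening: 0.544
grasp_force: 0.0
pos [ 0.4499 -0.103   0.0138] yaw 106.7 q6 -2.35 open 0.544 gf 0.0 F [ 0.3 -0.3  0.4] t 22.38
need [ -4.07 -27.49 -13.62] roll 19.3
```

```bash
python3 - <<'E'
from h import *
L=[]
for n,f in(("scene",5),("top",5)):
    p=w2p(n,[[.45,-.103,.02]])[0].astype(int);a=imaging.camera(n)[p[1]-40:p[1]+40,p[0]-40:p[0]+40,::-1]
    L.append(cv2.resize(a,None,fx=f,fy=f,interpolation=cv2.INTER_CUBIC))
cv2.imwrite("pics/plq.png",cv2.convertScaleAbs(np.hstack(L),alpha=1.4))
E
```

View pics/plq.png

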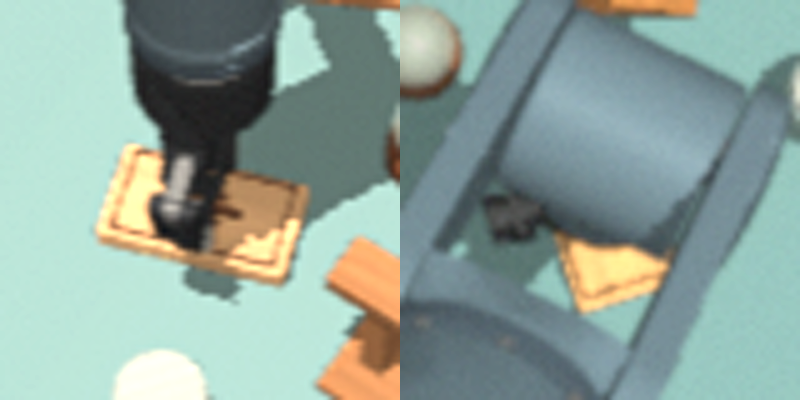

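The scene half shows the near fingertip at the plaque's near edge (195,245). In the top half the far finger (510,215) stands outside the plaque's long edge, so the pads straddle it at the right height. They just need to close further.

```bash
python3 -m pendant '[[0,0,0,0],[0,0,0,0],[0,0,0,0]]' 0.48; python3 -m pendant '[[0,0,0,0],[0,0,0,0],[0,0,0,0],[0,0,0,0]]' 0.4; python3 mv.py .568 -.3545 .15 87.4
```

```text
time_s: 22.73
eef_pos: [0.4499, -0.103, 0.0139]
eef_rot: [0.0, -0.146, 0.989, -0.0]
wrist_force: [0.5, -0.3, 0.1]
opening: 0.477
grasp_force: 0.0
time_s: 23.07
eef_pos: [0.4499, -0.103, 0.0139]
eef_rot: [-0.0, -0.146, 0.989, 0.0]
wrist_force: [-1.2, -1.4, 1.2]
opening: 0.402
grasp_force: 0.0
pos [ 0.4499 -0.103   0.0139] yaw 106.7 q6 -2.35 open 0.402 gf 0.0 F [-1.2 -1.4  1.2] t 23.07
need [ -4.07 -27.49 -13.62] roll 19.3
```

Still no contact at 0.40, so the pads are above the plaque. The ball and lighthouse grips were also high (openings 0.63 and 0.45, contact near the gallery). The real tips therefore sit roughly 25-30 mm higher than the nominal geometry says. I'll open and feel downwards by force.

```bash
python3 -m pendant '[[0,0,-0.5,0],[0,0,-0.5,0],[0,0,-0.5,0],[0,0,-0.5,0],[0,0,-0.5,0],[0,0,-0.5,0],[0,0,-0.5,0]]' 0.9; python3 -m pendant '[[0,0.1,0.3,0],[0,0.1,0.7,0],[0,0.1,1,0],[0,0.1,1.2,0],[0,0.1,1.4,0],[0,0.1,1.4,0]]'; python3 -m pendant '[[0,0,0.1,0],[0,0,0.3,0],[0,0,0.3,0],[0,0,0.3,0]]'
```

```text
time_s: 23.65
eef_pos: [0.4498, -0.103, 0.0188]
eef_rot: [-0.0, -0.146, 0.989, 0.0]
wrist_force: [-0.3, -0.2, -0.6]
opening: 0.904
grasp_force: 0.0
time_s: 24.15
eef_pos: [0.4492, -0.1019, 0.0043]
eef_rot: [-0.0, -0.146, 0.989, 0.0]
wrist_force: [0.1, -0.2, -0.7]
opening: 0.9
grasp_force: 0.0
time_s: 24.48
eef_pos: [0.4495, -0.102, 0.0018]
eef_rot: [-0.0, -0.146, 0.989, 0.0]
wrist_force: [0.3, -0.5, -0.5]
opening: 0.898
grasp_force: 0.0
```

```bash
python3 -m pendant '[[0,0,0.2,0],[0,0,0.4,0],[0,0,0.4,0],[0,0,0.4,0]]'; python3 -m pendant '[[0,0,0.2,0],[0,0,0.4,0],[0,0,0.4,0],[0,0,0.4,0]]'; python3 -m pendant '[[0,0,0,0],[0,0,0,0],[0,0,0,0],[0,0,0,0],[0,0,0,0],[0,0,0,0]]' 0.58
```

```text
time_s: 24.82
eef_pos: [0.4494, -0.102, -0.0023]
eef_rot: [-0.0, -0.146, 0.989, 0.0]
wrist_force: [-0.2, -0.1, 0.6]
opening: 0.896
grasp_force: 0.0
time_s: 25.15
eef_pos: [0.4494, -0.102, -0.0063]
eef_rot: [-0.0, -0.146, 0.989, 0.0]
wrist_force: [-0.9, 0.3, 0.0]
opening: 0.898
grasp_force: 0.0
time_s: 25.65
eef_pos: [0.4497, -0.1021, -0.0056]
eef_rot: [0.0, -0.146, 0.989, -0.0]
wrist_force: [-1.4, 0.7, 5.8]
opening: 0.707
grasp_force: 65.2
```

Gripped at opening 0.71, so the true tips are about 6 mm behind the nominal TCP at this width. Lift and carry to the stand.

```bash
python3 -m pendant '[[0,0,-1,0],[0,0,-4,0],[0,0,-8,0],[0,0,-12,0],[0,0,-14.5,0],[0,0,-15.5,0],[0,0,-15.5,0],[0,0,-15.5,0]]' 0.5;  python3 mv.py .566 -.3545 .15 87.4
```

```text
time_s: 26.32
eef_pos: [0.4492, -0.1019, 0.1483]
eef_rot: [-0.0, -0.146, 0.989, 0.0]
wrist_force: [0.2, 0.7, -2.2]
opening: 0.702
grasp_force: 65.7
pos [ 0.4492 -0.1019  0.1483] yaw 106.7 q6 -2.34 open 0.702 gf 65.7 F [ 0.2  0.7 -2.2] t 26.32
need [ -3.91 -27.56  -0.17] roll 19.3
```

```bash
python3 -m pendant '[[-0.1,-1,0,1],[-0.5,-4,0,4],[-1.1,-8,0,8],[-1.7,-12,0,12],[-2.3,-16,0,15],[-2.9,-20,0,17],[-3.4,-23.5,0,18.5],[-3.7,-26,0,19.3],[-3.9,-27.2,0,19.3],[-3.9,-27.5,0,19.3],[-3.9,-27.5,0,19.3],[-3.9,-27.5,0,19.3]]';  python3 mv.py .566 -.3545 .08 87.4
```

```text
time_s: 27.32
eef_pos: [0.5651, -0.3531, 0.1466]
eef_rot: [-0.001, 0.022, 1.0, 0.001]
wrist_force: [0.1, 0.5, -1.5]
opening: 0.703
grasp_force: 65.7
pos [ 0.5651 -0.3531  0.1466] yaw 87.4 q6 -2.26 open 0.703 gf 65.7 F [ 0.1  0.5 -1.5] t 27.32
need [-0.12 -0.15  6.66] roll 0.0
```

```bash
python3 -m pendant '[[-0.1,-0.1,1,0],[-0.1,-0.1,2.5,0],[-0.1,-0.1,4,0],[-0.1,-0.1,5.3,0],[-0.1,-0.1,6,0],[-0.1,-0.1,6.5,0],[-0.1,-0.1,6.7,0],[-0.1,-0.1,6.7,0]]'; python3 -m pendant '[[0,0,0.2,0],[0,0,0.4,0],[0,0,0.5,0],[0,0,0.5,0],[0,0,0.5,0]]';  python3 -m pendant '[[0,0,0.2,0],[0,0,0.4,0],[0,0,0.4,0],[0,0,0.4,0]]'
```

```text
time_s: 27.98
eef_pos: [0.5671, -0.355, 0.0816]
eef_rot: [-0.0, 0.022, 1.0, 0.0]
wrist_force: [-0.2, 0.5, -2.2]
opening: 0.702
grasp_force: 65.7
time_s: 28.4
eef_pos: [0.5672, -0.3553, 0.0771]
eef_rot: [0.0, 0.022, 1.0, -0.0]
wrist_force: [-0.3, -0.6, -2.1]
opening: 0.701
grasp_force: 65.7
time_s: 28.73
eef_pos: [0.5671, -0.3555, 0.0751]
eef_rot: [0.0, 0.022, 1.0, -0.0]
wrist_force: [-6.2, 3.0, 10.8]
opening: 0.705
grasp_force: 67.2
```

First contact is at TCP 0.0765, as predicted (the board's high end). Keep pressing so the plaque pivots in the pads.

```bash
python3 -m pendant '[[0,0,0.1,0],[0,0,0.2,0],[0,0,0.3,0],[0,0,0.3,0]]'; python3 -m pendant '[[0,0,0.1,0],[0,0,0.2,0],[0,0,0.3,0],[0,0,0.3,0]]';
```

```text
time_s: 29.07
eef_pos: [0.5668, -0.3559, 0.0723]
eef_rot: [-0.0, 0.022, 1.0, -0.001]
wrist_force: [-9.3, 3.1, 13.9]
opening: 0.702
grasp_force: 68.3
time_s: 29.4
eef_pos: [0.5662, -0.3559, 0.0691]
eef_rot: [-0.001, 0.022, 1.0, -0.0]
wrist_force: [-10.6, 3.3, 14.1]
opening: 0.702
grasp_force: 69.6
```

Pivoting works at a steady ~14 N.

```bash
python3 -m pendant '[[0,0,0.1,0],[0,0,0.2,0],[0,0,0.3,0],[0,0,0.4,0],[0,0,0.4,0],[0,0,0.4,0]]'; python3 -m pendant '[[0,0,0.1,0],[0,0,0.2,0],[0,0,0.2,0],[0,0,0.2,0]]'; python3 -m pendant '[[0,0,0.1,0],[0,0,0.2,0],[0,0,0.2,0],[0,0,0.2,0]]'
```

```text
time_s: 29.9
eef_pos: [0.5657, -0.3559, 0.065]
eef_rot: [-0.001, 0.022, 1.0, -0.0]
wrist_force: [-12.8, 3.0, 14.3]
opening: 0.705
grasp_force: 71.3
time_s: 30.23
eef_pos: [0.5655, -0.3559, 0.0629]
eef_rot: [-0.002, 0.022, 1.0, -0.0]
wrist_force: [-13.2, 3.3, 14.7]
opening: 0.703
grasp_force: 72.1
time_s: 30.57
eef_pos: [0.5654, -0.3558, 0.0607]
eef_rot: [-0.002, 0.022, 1.0, -0.0]
wrist_force: [-13.4, 3.5, 13.7]
opening: 0.702
grasp_force: 73.1
```

```bash
python3 -m pendant '[[0,0,0.1,0],[0,0,0.2,0],[0,0,0.2,0],[0,0,0.2,0]]'; python3 -m pendant '[[0,0,0.1,0],[0,0,0.15,0],[0,0,0.15,0],[0,0,0.15,0]]'
```

```text
time_s: 30.9
eef_pos: [0.5654, -0.3558, 0.06]
eef_rot: [-0.002, 0.022, 1.0, -0.0]
wrist_force: [-16.5, 6.8, 21.3]
opening: 0.707
grasp_force: 74.3
time_s: 31.23
eef_pos: [0.5654, -0.3558, 0.06]
eef_rot: [-0.002, 0.022, 1.0, -0.0]
wrist_force: [-21.6, 8.2, 30.4]
opening: 0.702
grasp_force: 75.3
```

The force jumped, so the plaque is flat on the board. Relieve, release, rise.

```bash
python3 -m pendant '[[0,0,-0.2,0],[0,0,-0.2,0]]'; python3 -m pendant '[[0,0,0,0],[0,0,0,0],[0,0,0,0],[0,0,0,0],[0,0,0,0]]' 0.95; python3 -m pendant '[[0,0,-0.5,0],[0,0,-2,0],[0,0,-5,0],[0,0,-8,0],[0,0,-11,0],[0,0,-14,0],[0,0,-16,0],[0,0,-16.5,0]]'; python3 mv.py .440 .0865 .2 112.4
```

```text
time_s: 31.4
eef_pos: [0.5654, -0.3558, 0.0601]
eef_rot: [-0.002, 0.022, 1.0, -0.0]
wrist_force: [-16.5, 5.4, 17.7]
opening: 0.702
grasp_force: 74.1
time_s: 31.82
eef_pos: [0.5672, -0.3551, 0.057]
eef_rot: [-0.0, 0.022, 1.0, 0.0]
wrist_force: [-0.4, -0.1, 0.4]
opening: 0.949
grasp_force: 0.0
time_s: 32.48
eef_pos: [0.5692, -0.3568, 0.2294]
eef_rot: [0.004, 0.022, 1.0, -0.003]
wrist_force: [0.4, -1.2, -0.6]
opening: 0.949
grasp_force: 0.0
pos [ 0.5692 -0.3568  0.2294] yaw 87.5 q6 -2.26 open 0.949 gf 0.0 F [ 0.4 -1.2 -0.6] t 32.48
need [14.89 43.73  2.57] roll -24.9
```

```bash
python3 -m pendant '[[0.5,1,0,-2],[1.5,4.5,0,-5],[2.8,8.4,0,-8],[4.1,12.3,0,-11],[5.4,16.2,0,-14],[6.7,20.1,0,-17],[8,24,0,-20],[9.3,27.9,0,-23],[10.6,31.8,0,-24.9],[11.9,35.7,0,-24.9],[13.2,39.3,0,-24.9],[14.3,42.3,1,-24.9]]'; python3 -m pendant '[[0,0,0,0],[0,0,0,0]]'; python3 mv.py .440 .0865 .02 112.4
python3 - <<'E'
from h import *
im=imaging.camera("scene")[:,:,::-1].copy();cv2.imwrite("pics/scene1.png",im)
E
```

```text
time_s: 33.48
eef_pos: [0.4428, 0.076, 0.2139]
eef_rot: [0.002, -0.194, 0.981, -0.0]
wrist_force: [1.6, 0.2, -0.9]
opening: 0.953
grasp_force: 0.0
time_s: 33.65
eef_pos: [0.442, 0.0752, 0.2118]
eef_rot: [-0.001, -0.196, 0.981, 0.0]
wrist_force: [0.6, 0.3, -0.4]
opening: 0.951
grasp_force: 0.0
pos [0.442  0.0752 0.2118] yaw 112.6 q6 -2.06 open 0.951 gf 0.0 F [ 0.6  0.3 -0.4] t 33.65
need [-0.27  1.12 19.18] roll 0.2
```

```bash
python3 -m pendant '[[-0.1,0.4,1,0],[-0.2,0.8,4,0],[-0.2,1.1,8,0],[-0.2,1.1,11,0],[-0.2,1.1,13.5,0],[-0.2,1.1,15.5,0],[-0.2,1.1,17,0],[-0.2,1.1,18.5,0],[-0.2,1.1,19.5,0],[-0.2,1.1,20.1,0],[-0.2,1.1,20.3,0],[-0.2,1.1,20.3,0]]'; python3 mv.py .440 .0865 .008 112.4
```

```text
time_s: 34.7
eef_pos: [0.4408, 0.0843, 0.0091]
eef_rot: [-0.0, -0.193, 0.981, 0.0]
wrist_force: [0.0, 1.2, -0.3]
opening: 0.951
grasp_force: 0.0
pos [0.4408 0.0843 0.0091] yaw 112.3 q6 -2.04 open 0.951 gf 0.0 F [ 0.   1.2 -0.3] t 34.7
need [-0.01  0.24  0.11] roll -0.1
```

```bash
python3 -m pendant '[[0,0.2,0,0],[0,0.2,0,0]]'; python3 -m pendant '[[0,0,0,0],[0,0,0,0],[0,0,0,0],[0,0,0,0],[0,0,0,0],[0,0,0,0],[0,0,0,0],[0,0,0,0]]' 0.3;  python3 -m pendant '[[0,0,-0.2,0],[0,0,-1,0],[0,0,-1.5,0],[0,0,-1.5,0],[0,0,-1.5,0]]'; python3 mv.py .635 -.128 .2 86.3
```

```text
time_s: 34.87
eef_pos: [0.4407, 0.0867, 0.0101]
eef_rot: [0.001, -0.194, 0.981, -0.0]
wrist_force: [0.7, 0.4, 0.4]
opening: 0.948
grasp_force: 0.0
time_s: 35.53
eef_pos: [0.4405, 0.0865, 0.01]
eef_rot: [0.0, -0.194, 0.981, -0.0]
wrist_force: [-1.2, -0.5, 5.1]
opening: 0.409
grasp_force: 59.9
time_s: 35.95
eef_pos: [0.4405, 0.0865, 0.0249]
eef_rot: [0.001, -0.194, 0.981, -0.0]
wrist_force: [0.3, 0.3, -2.0]
opening: 0.411
grasp_force: 59.5
pos [0.4405 0.0865 0.0249] yaw 112.3 q6 -2.03 open 0.411 gf 59.5 F [ 0.3  0.3 -2. ] t 35.95
need [ -9.85 -27.25 -17.48] roll 26.0
```

```bash
python3 -m pendant '[[0,0,-1,0],[0,0,-4,0],[0,0,-8,0],[0,0,-11.5,0],[0,0,-13.5,0],[0,0,-14.5,0],[0,0,-14.5,0]]';  python3 mv.py .6365 -.1285 .165 86.3
```

```text
time_s: 36.53
eef_pos: [0.4416, 0.0865, 0.172]
eef_rot: [0.002, -0.194, 0.981, -0.001]
wrist_force: [0.0, 0.3, -0.5]
opening: 0.41
grasp_force: 60.0
pos [0.4416 0.0865 0.172 ] yaw 112.4 q6 -2.03 open 0.41 gf 60.0 F [ 0.   0.3 -0.5] t 36.53
need [ -9.85 -27.29   0.8 ] roll 26.1
```

```bash
python3 -m pendant '[[-0.3,-1,0,2],[-1.4,-4,0,6],[-2.8,-7.7,0,10],[-4.2,-11.5,0,14],[-5.5,-15.3,0,18],[-6.9,-19,0,22],[-8,-22,0,25],[-9,-25,0,26],[-9.6,-26.6,0,26],[-9.8,-27.2,0,26],[-9.8,-27.2,0,26],[-9.8,-27.2,0,26]]';  python3 mv.py .6365 -.1285 .105 86.3
```

```text
time_s: 37.53
eef_pos: [0.6326, -0.1273, 0.1669]
eef_rot: [-0.002, 0.032, 0.999, 0.001]
wrist_force: [-0.0, 1.3, -1.4]
opening: 0.409
grasp_force: 59.9
pos [ 0.6326 -0.1273  0.1669] yaw 86.3 q6 -1.89 open 0.409 gf 59.9 F [-0.   1.3 -1.4] t 37.53
need [-0.42 -0.1   6.19] roll -0.0
```

```bash
python3 -m pendant '[[-0.2,-0.1,0.7,0],[-0.3,-0.1,2,0],[-0.3,-0.1,3.5,0],[-0.3,-0.1,4.6,0],[-0.3,-0.1,5.4,0],[-0.3,-0.1,5.9,0],[-0.3,-0.1,6.1,0],[-0.3,-0.1,6.1,0],[-0.3,-0.1,6.1,0]]'; python3 -m pendant '[[0,0,0.1,0],[0,0,0.2,0],[0,0,0.3,0],[0,0,0.4,0],[0,0,0.4,0]]';python3 mv.py .6365 -.1285 .10 86.3
```

```text
time_s: 38.28
eef_pos: [0.6374, -0.1291, 0.1089]
eef_rot: [0.0, 0.032, 0.999, -0.0]
wrist_force: [0.5, -0.4, -1.6]
opening: 0.406
grasp_force: 59.9
time_s: 38.7
eef_pos: [0.6369, -0.129, 0.1042]
eef_rot: [-0.0, 0.032, 0.999, 0.0]
wrist_force: [-0.2, 0.4, -1.3]
opening: 0.409
grasp_force: 59.9
pos [ 0.6369 -0.129   0.1042] yaw 86.3 q6 -1.89 open 0.409 gf 59.9 F [-0.2  0.4 -1.3] t 38.7
need [0.04 0.04 0.42] roll 0.0
```

```bash
python3 -m pendant '[[0,0,0.1,0],[0,0,0.2,0],[0,0,0.3,0],[0,0,0.3,0]]'; python3 -m pendant '[[0,0,0.1,0],[0,0,0.15,0],[0,0,0.15,0],[0,0,0.15,0]]'
```

```text
time_s: 39.03
eef_pos: [0.6368, -0.1289, 0.101]
eef_rot: [-0.0, 0.032, 0.999, 0.0]
wrist_force: [-0.4, 0.1, -1.7]
opening: 0.407
grasp_force: 59.9
time_s: 39.37
eef_pos: [0.6371, -0.129, 0.1001]
eef_rot: [0.0, 0.032, 0.999, -0.0]
wrist_force: [-1.0, -0.3, -0.1]
opening: 0.411
grasp_force: 60.2
```

Contact at TCP 0.100, as expected. Release, rise, and take a check picture.

```bash
python3 -m pendant '[[0,0,0.05,0],[0,0,0.05,0]]'; python3 -m pendant '[[0,0,0,0],[0,0,0,0],[0,0,0,0],[0,0,0,0],[0,0,0,0],[0,0,0,0],[0,0,0,0]]' 0.9; python3 -m pendant '[[0,0,-0.5,0],[0,0,-2,0],[0,0,-5,0],[0,0,-8,0],[0,0,-11,0],[0,0,-14,0],[0,0,-16,0],[0,0,-17,0]]'; python3 -m pendant '[[3,0,0,0],[7,0,0,0],[11,0,0,0],[15,0,0,0],[19,0,0,0],[23,0,0,0],[26,0,0,0],[28,0,0,0],[28,0,0,0]]'
python3 - <<'E'
from h import *
s=imaging.camera("scene")[:,:,::-1];t=imaging.camera("top")[:,:,::-1]
a=cv2.resize(s[70:350,235:475],(514,600),interpolation=cv2.INTER_CUBIC)
L=[t[90:200,290:440],t[85:195,125:275]]
b=np.vstack([cv2.resize(x,(280,205),interpolation=cv2.INTER_CUBIC) for x in L]+[np.zeros((190,280,3),np.uint8)])
cv2.imwrite("pics/final.png",cv2.convertScaleAbs(np.hstack([a,b]),alpha=1.2))
E
```

```text
time_s: 39.53
eef_pos: [0.6371, -0.129, 0.1]
eef_rot: [0.0, 0.032, 0.999, -0.0]
wrist_force: [-3.4, 1.0, 4.7]
opening: 0.411
grasp_force: 60.7
time_s: 40.12
eef_pos: [0.637, -0.129, 0.0993]
eef_rot: [0.0, 0.032, 0.999, -0.0]
wrist_force: [-0.5, -0.3, 0.3]
opening: 0.904
grasp_force: 0.0
time_s: 40.78
eef_pos: [0.6384, -0.1295, 0.2741]
eef_rot: [0.003, 0.032, 0.999, -0.001]
wrist_force: [0.6, -0.9, 0.8]
opening: 0.902
grasp_force: 0.0
time_s: 41.53
eef_pos: [0.3546, -0.1104, 0.2687]
eef_rot: [-0.001, 0.032, 0.999, 0.0]
wrist_force: [-1.0, -0.8, -0.1]
opening: 0.902
grasp_force: 0.0
```

View pics/final.png

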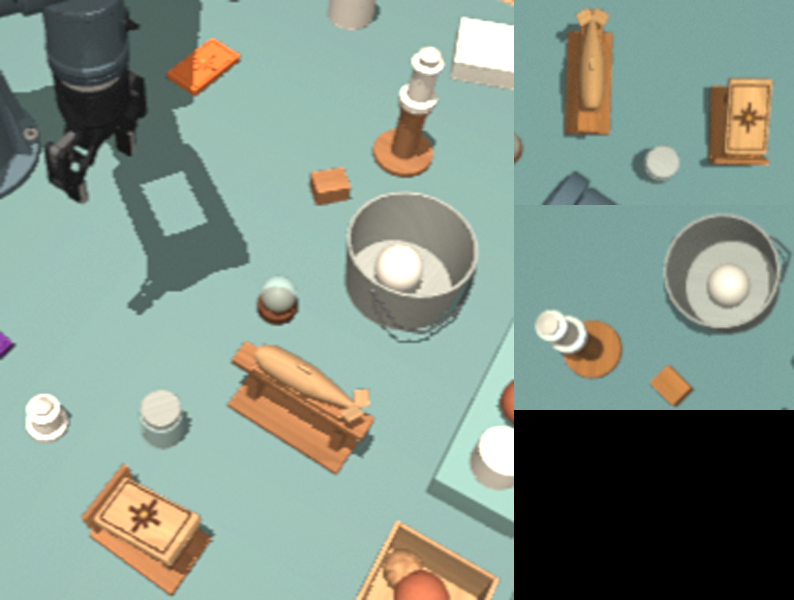

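The final picture shows the ball in the pail (400,267), the lighthouse upright on the plinth (420,85), the whale along the beam (305,375), and the plaque flat on the board, star up (145,515). Bystanders have not moved. One quick numeric check before handing in.

```bash
python3 - <<'E'
from h import *
np.set_printoptions(precision=4,suppress=True)
S=lambda p:[p[0]/2.142+235,p[1]/2.142+70]
print("lh foot",p2w("scene",S([418,97]),.132),"top",p2w("top",[[125+(571-514)/1.867,85+(333-205)/1.864]],.132))
print("star",p2w("scene",S([144,515]),.0815),p2w("top",[[290+(748-514)/1.867,90+118/1.864]],.0815), "expect ~",[.562,-.354])
print("ball",p2w("top",[[125+(729-514)/1.867,85+(285-205)/1.864]],.037))
E
```

```text
lh foot [[0.5719 0.3328 0.132 ]] top [[0.5713 0.3324 0.132 ]]
star [[ 0.5645 -0.3565  0.0815]] [[ 0.5642 -0.3561  0.0815]] expect ~ [0.562, -0.354]
ball [[0.6569 0.1245 0.037 ]]
```

```bash
python3 - <<'E'
from h import *
t=np.linspace(0,2*np.pi,48);K=5
def sil(n,x,y,o,sz):
    m=np.zeros((sz*K,sz*K),np.uint8)
    for r,a,b in((.026,.12,.132),(.0175,.132,.19),(.021,.19,.195),(.012,.195,.215)):
        P=np.vstack([np.c_[x+r*np.cos(t),y+r*np.sin(t),0*t+z] for z in(a,b)])
        h=cv2.convexHull(np.round((w2p(n,P)-o+.5)*K).astype(np.int32));cv2.fillConvexPoly(m,h,255)
    return cv2.resize(m,(sz,sz),interpolation=cv2.INTER_AREA)/255.
for n in("scene","top"):
    im=imaging.camera(n);c=w2p(n,[[.57,.34,.165]])[0].astype(int);sz=44;o=c-sz//2
    a=im[o[1]:o[1]+sz,o[0]:o[0]+sz];s=cv2.cvtColor(a,cv2.COLOR_RGB2HSV)
    m=((s[...,1]<70)&(s[...,2]>90)).astype(float)
    if n=="scene": m[:, 34:]=0
    best=min((np.abs(sil(n,x,y,o,sz)-m).sum(),x,y) for x in np.arange(.555,.586,.003) for y in np.arange(.325,.356,.003))
    print(n,m.sum(),best)
E
```

```text
scene 1441.0 (np.float64(992.4352941176471), np.float64(0.5700000000000001), np.float64(0.34600000000000003))
top 1670.0 (np.float64(1187.8784313725491), np.float64(0.5850000000000001), np.float64(0.35500000000000004))
```

```bash
python3 - <<'E'
from h import *
t=np.linspace(0,2*np.pi,48);K=5
def sil(n,x,y,o,sz):
    m=np.zeros((sz*K,sz*K),np.uint8)
    for r,a,b in((.026,.12,.132),(.0175,.132,.19),(.021,.19,.195),(.012,.195,.215)):
        P=np.vstack([np.c_[x+r*np.cos(t),y+r*np.sin(t),0*t+z] for z in(a,b)])
        h=cv2.convexHull(np.round((w2p(n,P)-o+.5)*K).astype(np.int32));cv2.fillConvexPoly(m,h,255)
    return cv2.resize(m,(sz,sz),interpolation=cv2.INTER_AREA)/255.
for n in("scene","top"):
    im=imaging.camera(n).astype(int);c=w2p(n,[[.57,.34,.165]])[0].astype(int);sz=44;o=c-sz//2
    a=im[o[1]:o[1]+sz,o[0]:o[0]+sz]
    m=(a[...,0]>a[...,1]-6)&(a[...,0]<a[...,2]*1.35)&(a[...,0]>70)
    _,lab=cv2.connectedComponents(m.astype(np.uint8),connectivity=4);m=(lab==lab[sz//2,sz//2]).astype(float)
    R=sorted((round(float(np.abs(sil(n,x,y,o,sz)-m).sum()),1),round(float(x),4),round(float(y),4)) for x in np.arange(.555,.586,.003) for y in np.arange(.325,.356,.003))
    print(n,m.sum(),sil(n,.57,.34,o,sz).sum(),R[:3])
E
```

```text
scene 418.0 448.09019607843135 [(47.0, 0.57, 0.337), (53.1, 0.567, 0.34), (55.2, 0.57, 0.334)]
top 291.0 475.3607843137255 [(185.1, 0.57, 0.34), (186.1, 0.573, 0.34), (187.0, 0.576, 0.343)]
```

The silhouette fit puts the lighthouse at about (0.570, 0.338), within 3 mm of the plinth centre. Handing in.

```bash
python3 -c "
from bench import workorder
print(workorder.hand_in())"
```

```text
the job is handed in; nothing more can be done
None
```

The job is handed in with no verdict returned; at about 42 s the last camera check showed the ball in the pail, the tall lighthouse upright on the plinth (about 3 mm off centre), the whale along the beam, the plaque flat on the stand star up, and nothing else moved.

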